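Tighten a test-pot cover evenly: four hand nuts, crosswise, in two passes

ROBOT

A 6-joint arm with a two-finger parallel gripper is mounted at the origin on a cart in front of the work surface, level with it; the furniture and walls round the work are solid. World frame = base frame: x ahead of the robot, y to its left, z up, the work surface at z = 0. Lengths are in m, angles in rad, forces in N, time in s.
With the tool pointing down it reaches from about 0.4 to 0.925 m from the base axis. Payload 3.4 kg.
Tool frame: the origin (TCP) lies midway between the tips of the shut fingers; the grasp point (between the pads) lies 19 mm behind it; z points along the fingers, y is the line along which they close (so a half turn about z gives the same grasp; the last joint's range is limited). The gripper opens to 85 mm and grips with 20 to 120 N. Pads are 22 mm wide; open, the fingers measure 114 mm over their backs; the gripper's body (76 mm by 85 mm) begins 54 mm behind the grasp point. The pads swing forward as they close: fully open they stand 13 mm farther back than shut.
Start: joints at [1.234, 0.307, 1.506, -0, 1.328, -0.073], TCP at [0.149, 0.555, 0.231] pointing down, gripper open.
Joint ranges: [-3.12, 3.12], [-1.05, 2.28], [0.14, 2.33], [-1.42, 4.57], [0.1, 2.73], [-2.68, 2.68]. Speed limits (rad/s): [2.57, 2.57, 3.14, 3.14, 3.14, 3.14].

INTERFACE

Orientations are given as a 3x3 rotation matrix whose columns are the frame's x, y, z axes.
In Python, from plant import env gives the robot as it stands. The module is installed in compiled form; this text tells all that it offers.
- The arm moves only by the shell command python3 -m jog 'ROWS' [FORCE]. ROWS is JSON, a list that holds one entry, the list of rows, each a list of 7 numbers: the shift along the tool's x, y, z in mm, then the turn, a rotation vector about the tool's x, y, z in rad, then the opening, from 0 (shut) to 1 (fully open). In form: [[[tx, ty, tz, wx, wy, wz, grip], ...]]. A call has exactly 8 rows; each row is the pose to reach, as a shift and turn from the pose commanded when the call began, along the tool's axes at that moment; what a row does not reach only later rows make up. A row lasts 1/12 s, in which the tool goes at most 41.7 mm and 7.16 degrees, less where a joint would pass 70% of its speed; a pose out of reach is approached as far as the arm can. A call with a gripper value outside its range is refused whole. The fingers move at their own pace and stop on an object; FORCE is the grip in N (left out, the last holds). Time passes only in rows, so rows that repeat a pose let the fingers close, or fill a call up. It gives the time, the measured TCP pose, the force, the opening and the grip force at its end, in the units of the state.
- env.get_obs(): the state, without advancing time (a new reading comes with each control period).
- env.read_camera(name): name is "scene" or "top" or "wrist"; returns the picture (384x512x3 uint8, red, green, blue); there is no depth.
- env.camera_params(name): a dict with "camera_matrix" (3x3 intrinsics, pixels), "R" (3x3) and "t" (3): a world point X has camera coordinates R X + t. Camera axes: x right, y down, z forward; pixel columns grow to the right and rows downward; lengths in m; the calibration is good to about 2 mm. A picture is of the moment at which its call begins: read the wrist's pose just before it. camera_params takes no time and is no camera call; for the wrist camera it gives the pose at the moment of the call.
- env.close_job(): hands the job in; it is judged then, once.
The state is a dict: "time_s": time; "joint_pos": joint angles; "qvel": joint speeds; "effort": joint torques, N m; "ee_pos": TCP position; "tool_rot": TCP orientation; "force": force on the tool from outside, world axes, zero at the start; "torque": the same for the moment, N m; "opening": finger opening in m; "finger_force": force on a finger pad.
Only numpy, scipy, OpenCV 4.12 (cv2) and the standard library are available. Lean on these libraries where they do the work, as an engineer would, in place of code of your own. Each camera call takes 0.05 s, during which the arm holds its last target. There are 200 camera calls.

TASK

Tighten the four square black hand nuts on the round pot cover evenly, clockwise and in crosswise order, in two passes: first bring every nut to its yellow half-way dot, doing two opposite nuts and then the other two, and only when all four are there turn them fully home to the stop at the green dot, again two opposite nuts and then the other two. Do not shift or knock over anything standing about on the bench, and let go of the nuts at the end.

Things in the scene. Friction and masses are not known exactly. Their poses are not given: they have to be found in the camera images.
- pot: low round grey pot fixed to the bench, foot 164 mm in diameter, under the cover; origin at the centre of its underside, on the bench top. Behind it the low base of the welding machine, 70 mm high, begins at world x = 0.645 m (y from 0.02 to 0.40)
- cover: round aluminium cover lying on the pot, fixed, 168 mm in diameter and 10 mm thick, origin at the centre of its underside (34 mm above the bench, so its top is 44 mm above the bench); z up, and its yaw varies. Four square hand nuts stand on it on a circle of 60 mm radius, at 45 (nut_a), 135 (nut_b), 225 (nut_c) and 315 degrees (nut_d) from its x axis towards its y axis
- centre_post_top (a point): top of the fixed steel post in the middle of the cover, an obstacle: 10 mm radius, 44 mm above the cover's top, with a collar of 20 mm radius up to 10 mm high
- guide_post_1_top (a point): top of a fixed dark steel guide post on the cover, an obstacle: 5 mm radius, 30 mm above the cover's top, on the 60 mm circle between nut_a and nut_b, 46 mm from the axis of each
- guide_post_2_top (a point): top of the other, like guide post, between nut_c and nut_d
- nut_a (a joint): turn of the hand nut at 45 degrees on the cover, opposite nut_c (rad): grows clockwise seen from above; starts loose at 0 to 0.3, half-way is 0.9, the firm stop (tight) is 1.8. Friction about 0.1 N m; it stays where it is left. The nut's red pointer meets a white dot on the cover at 0, a yellow one at 0.9 (straight outward from the cover's centre) and a green one at 1.8
- nut_a_grip (a point): centre of that nut, on its turning axis, 15.5 mm above the cover's top. The nut is a black block 28 mm square, its upright flats facing the point's x and y axes, from 1.5 to 29.5 mm above the cover's top; the point's x axis points along the red pointer and turns with the nut
- nut_b (a joint): turn of the hand nut at 135 degrees on the cover, opposite nut_d (rad): grows clockwise seen from above; starts loose at 0 to 0.3, half-way is 0.9, the firm stop (tight) is 1.8. Friction about 0.1 N m; it stays where it is left. The nut's red pointer meets a white dot on the cover at 0, a yellow one at 0.9 (straight outward from the cover's centre) and a green one at 1.8
- nut_b_grip (a point): centre of that nut, on its turning axis, 15.5 mm above the cover's top. The nut is a black block 28 mm square, its upright flats facing the point's x and y axes, from 1.5 to 29.5 mm above the cover's top; the point's x axis points along the red pointer and turns with the nut
- nut_c (a joint): turn of the hand nut at 225 degrees on the cover, opposite nut_a (rad): grows clockwise seen from above; starts loose at 0 to 0.3, half-way is 0.9, the firm stop (tight) is 1.8. Friction about 0.1 N m; it stays where it is left. The nut's red pointer meets a white dot on the cover at 0, a yellow one at 0.9 (straight outward from the cover's centre) and a green one at 1.8
- nut_c_grip (a point): centre of that nut, on its turning axis, 15.5 mm above the cover's top. The nut is a black block 28 mm square, its upright flats facing the point's x and y axes, from 1.5 to 29.5 mm above the cover's top; the point's x axis points along the red pointer and turns with the nut
- nut_d (a joint): turn of the hand nut at 315 degrees on the cover, opposite nut_b (rad): grows clockwise seen from above; starts loose at 0 to 0.3, half-way is 0.9, the firm stop (tight) is 1.8. Friction about 0.1 N m; it stays where it is left. The nut's red pointer meets a white dot on the cover at 0, a yellow one at 0.9 (straight outward from the cover's centre) and a green one at 1.8
- nut_d_grip (a point): centre of that nut, on its turning axis, 15.5 mm above the cover's top. The nut is a black block 28 mm square, its upright flats facing the point's x and y axes, from 1.5 to 29.5 mm above the cover's top; the point's x axis points along the red pointer and turns with the nut
- v_block: bystander, not to be moved: ground steel V block, 40x52x34 mm; stands close beside the pot; origin at the centre of its underside
- electrode_1: bystander, not to be moved: copper weld electrode standing on end, 18 mm thick, 50 mm tall, easily tipped; stands close beside the pot; origin at the centre of its underside
- rotor_2: bystander, not to be moved: copper rotor disc with a hub lying flat, 70 mm diameter, 29 mm high; stands close beside the pot; origin at the centre of its underside
- nest_block_2: bystander, not to be moved: machined steel block with four small holes, 35x45x22 mm; stands close beside the pot; origin at the centre of its underside
- wash_bottle: bystander, not to be moved: grey squeeze bottle with a red spout, 64x89x192 mm; origin at the centre of its underside
- dial_gauge: bystander, not to be moved: dial indicator lying on its back, 118x55x21 mm; origin at the centre of its underside

How it is judged:
By the outcome, as a careful person would: the job done as asked, in the order asked, and still so for the second after the job is handed in, with the robot touching nothing.
It also fails if it takes over 72 s, if anything falls off the work surface, if the arm or the gripper's body presses on something with over 40 N, if the wrist force passes 120 N, or if a joint passes its speed limit or range.

## Working session

There is one attempt and no reset: what is moved stays moved. The work goes in short steps, Python scripts to look and compute and a shell command to move; the robot and the scene stay as the last step left them, time stands still between calls to the robot, and variables do not carry over. Pictures are saved under pics/ and viewed, at most 10 in all, crops included, and the job is handed in when it is done.

```bash
mkdir -p pics
python3 - <<'E'
from plant import env
import cv2,numpy as np
o=env.get_obs();print(o['time_s'],o['ee_pos'],o['tool_rot'],o['opening'])
for n in ['scene','top']:
    im=env.read_camera(n);cv2.imwrite(f'pics/{n}0.png',im[:,:,::-1]);
    p=env.camera_params(n);print(n,p['camera_matrix'],p['R'],p['t'])
a=cv2.imread('pics/scene0.png');b=cv2.imread('pics/top0.png')
cv2.imwrite('pics/top0b.png',cv2.resize(b,(800,600),interpolation=cv2.INTER_CUBIC))
E
```

```text
0.0 [0.14919486 0.55458861 0.23040574] [[-9.65665050e-01  2.59789552e-01 -6.31497899e-04]
 [ 2.59790296e-01  9.65663149e-01 -1.91940359e-03]
 [ 1.11173250e-04 -2.01755799e-03 -9.99997959e-01]] 0.08512218194694819
scene [[375.75874739   0.         248.98360196]
 [  0.         375.75874739 188.1803056 ]
 [  0.           0.           1.        ]] [[ 0.63252848 -0.77453532  0.00165936]
 [-0.3171252  -0.26093541 -0.91178085]
 [ 0.70663946  0.57620113 -0.41067375]] [-0.31891803  0.30972097  0.55278689]
top [[346.44459212   0.         251.06857509]
 [  0.         346.44459212 195.1235891 ]
 [  0.           0.           1.        ]] [[-0.02036823 -0.99970454  0.01326559]
 [-0.98458065  0.01775082 -0.17402832]
 [ 0.17374142 -0.01660569 -0.98465129]] [0.09110587 0.63573648 0.93285064]
```

View pics/top0b.png

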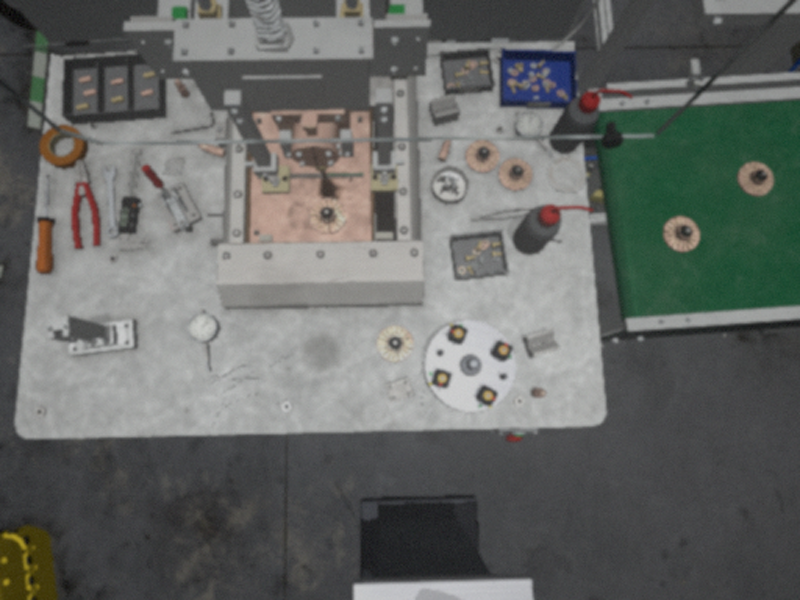

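View pics/scene0.png

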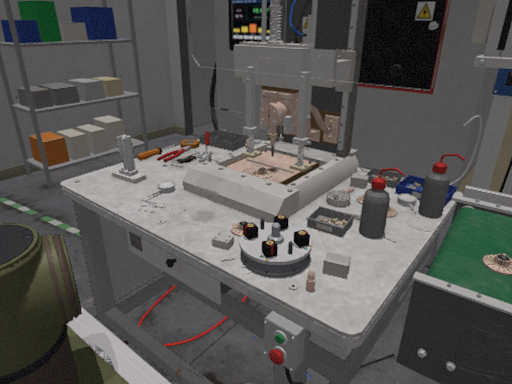

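The top view (at 800x600) shows the cover at about (471,364), with nuts at (457,333), (503,350), (487,396) and (441,379). The V block is at (540,342), the electrode at (538,392), the rotor at (395,343) and the nest block at (400,388). Next I'll convert these to world positions.

```bash
cat > h.py <<'E'
from plant import env
import cv2,numpy as np
def ray(n,uv,z,p=None):
    p=p or env.camera_params(n)
    K,R,t=map(np.array,(p['camera_matrix'],p['R'],p['t']))
    d=R.T@np.linalg.solve(K,[uv[0],uv[1],1]); c=-R.T@t
    return c+d*(z-c[2])/d[2]
def proj(p,X):
    K,R,t=map(np.array,(p['camera_matrix'],p['R'],p['t']))
    q=K@(R@np.array(X)+t); return q[:2]/q[2]
E
python3 - <<'E'
from h import *
for n,u,z in [('nut',(457,333),.0735),('nut',(503,350),.0735),('nut',(487,396),.0735),('nut',(441,379),.0735),('post',(472,361),.088),('vb',(540,342),.034),('el',(538,392),.05),('rot',(395,343),.029),('nest',(400,388),.022),('dial',(203,328),.02),('bottle',(548,213),.19)]:
    print(n,ray('top',np.array(u)/1.5625,z).round(3))
p=env.camera_params('wrist');o=env.get_obs()
print(p['camera_matrix']); R=np.array(p['R']);c=-R.T@p['t'];T=np.array(o['tool_rot'])
print('cam in tool',T.T@(c-o['ee_pos']),'\n',R@T)
E
```

```text
nut [ 0.581 -0.035  0.074]
nut [ 0.55  -0.115  0.074]
nut [ 0.47  -0.083  0.074]
nut [ 0.501 -0.003  0.074]
post [ 0.53  -0.057  0.088]
vb [ 0.566 -0.193  0.034]
el [ 0.475 -0.179  0.05 ]
rot [0.57  0.075 0.029]
nest [0.488 0.067 0.022]
dial [0.606 0.433 0.02 ]
bottle [ 0.761 -0.175  0.19 ]
[[338.19948394   0.         250.5699124 ]
 [  0.         338.19948394 183.8828549 ]
 [  0.           0.           1.        ]]
cam in tool [ 0.06561912  0.00072369 -0.14228064] 
 [[-1.26664560e-04  9.99999992e-01  1.53529516e-05]
 [-9.65592626e-01 -1.18313687e-04 -2.60059351e-01]
 [-2.60059347e-01 -4.77650001e-05  9.65592633e-01]]
```

```bash
python3 -m jog '[[[-290,-135,0,0,0,0.7,0.5],[-290,-135,0,0,0,0.7,0.5],[-290,-135,0,0,0,0.7,0.5],[-290,-135,0,0,0,0.7,0.5],[-290,-135,0,0,0,0.7,0.5],[-290,-135,0,0,0,0.7,0.5],[-290,-135,0,0,0,0.7,0.5],[-290,-135,0,0,0,0.7,0.5]]]'
cat > to.py <<'E'
# print tool-axis shift [mm] and wz [rad] to a world TCP x,y,z,yaw ; residual tilt
from h import *
import sys
def to(x,y,z,yaw):
    o=env.get_obs();T=np.array(o['tool_rot']);d=T.T@(np.array([x,y,z])-o['ee_pos'])*1000
    c,s=np.cos(yaw),np.sin(yaw);G=np.array([[c,s,0],[s,-c,0],[0,0,-1]])
    r=cv2.Rodrigues(T.T@G)[0].ravel()
    print('t',round(o['time_s'],2),'at',np.array(o['ee_pos']).round(4),'move',d.round(1),'turn',r.round(3),'open',round(o['opening'],4),'F',np.array(o['force']).round(1))
if __name__=='__main__': to(*map(float,sys.argv[1:]))
E
python3 to.py .525 -.13 .2 1.5708
```

```text
time_s: 0.77
ee_pos: [0.3966, 0.3469, 0.231]
tool_rot: [[-0.57, 0.822, 0.001], [0.822, 0.57, -0.001], [-0.001, -0.0, -1.0]]
force: [0.3, 0.2, -0.0]
opening: 0.0424
finger_force: 0.0
t 0.77 at [0.3966 0.3469 0.231 ] move [-465.  -166.2   31.7] turn [0.    0.001 0.606] open 0.0424 F [ 0.3  0.2 -0. ]
```

```bash
python3 -m jog '[[[-300,-107,20,0,0,0.6,0.5],[-300,-107,20,0,0,0.6,0.5],[-300,-107,20,0,0,0.6,0.5],[-300,-107,20,0,0,0.6,0.5],[-300,-107,20,0,0,0.6,0.5],[-300,-107,20,0,0,0.6,0.5],[-300,-107,20,0,0,0.6,0.5],[-300,-107,20,0,0,0.6,0.5]]]' >/dev/null
python3 to.py .525 -.13 .2 1.5708
```

```text
t 1.43 at [0.4781 0.0388 0.2109] move [-169.1   45.8   11.1] turn [-0.     0.001  0.006] open 0.0428 F [ 0.2  0.7 -0.3]
```

```bash
python3 -m jog '[[[-169,46,11,0,0,0,0.5],[-169,46,11,0,0,0,0.5],[-169,46,11,0,0,0,0.5],[-169,46,11,0,0,0,0.5],[-169,46,11,0,0,0,0.5],[-169,46,11,0,0,0,0.5],[-169,46,11,0,0,0,0.5],[-169,46,11,0,0,0,0.5]]]' >/dev/null
python3 to.py .525 -.13 .2 1.5708
python3 - <<'E'
from h import *
import json
p=env.camera_params('wrist');im=env.read_camera('wrist')
cv2.imwrite('pics/w1.png',im[:,:,::-1]);np.savez('w1.npz',**{k:np.array(p[k]) for k in p})
cv2.imwrite('pics/w1b.png',cv2.resize(im[:,:,::-1],(800,600),interpolation=cv2.INTER_CUBIC))
E
```

```text
t 2.1 at [ 0.5243 -0.125   0.1999] move [-5.   0.6 -0.1] turn [-0.001 -0.001  0.009] open 0.0429 F [ 0.2 -0.2 -0.6]
```

View pics/w1b.png

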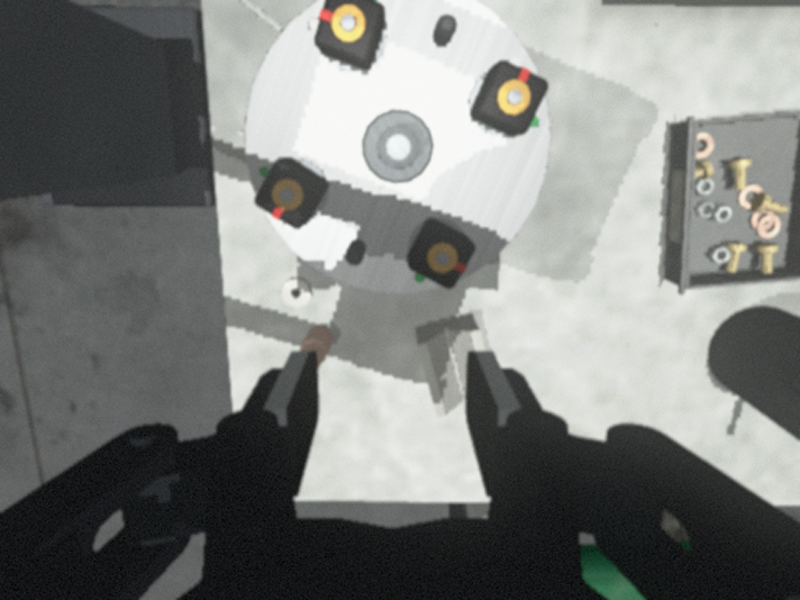

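The wrist view (at 800x600) shows the nut centres at (348,23), (515,97), (442,258) and (287,194). The post is at (398,147) and the guide posts are at (444,30) and (356,251). The red pointers are just counter-clockwise of outward, as expected. Next I'll fit the cover pose from these.

```bash
cat > fit.py <<'E'
from h import *
from scipy.optimize import least_squares
def fit(im,p,seeds,z0=.0735):
    hsv=cv2.cvtColor(im,cv2.COLOR_RGB2HSV).astype(int);C=[];D=[]
    for s in seeds:
        u,v=s;Y,X=np.mgrid[0:384,0:512];near=np.hypot(X-u,Y-v)
        br=(near<16)&(hsv[...,0]>9)&(hsv[...,0]<30)&(hsv[...,1]>90)
        cc,_=cv2.minEnclosingCircle(np.argwhere(br)[:,::-1].astype(np.float32)[:,None]) if br.sum() else (s,0)
        rd=(near<24)&((hsv[...,0]<7)|(hsv[...,0]>172))&(hsv[...,1]>130)&(hsv[...,2]>70)
        C.append(cc);D.append(np.array([X[rd].mean(),Y[rd].mean()]));print(br.sum(),rd.sum(),np.round(cc,1),D[-1].round(1))
    def model(q):
        a=q[2]+np.pi/4+np.arange(len(seeds))*np.pi/2
        return [proj(p,(q[0]+.06*np.cos(t),q[1]+.06*np.sin(t),q[3])) for t in a]
    w=[ray('',c,z0,p) for c in C];c0=np.mean(w,0)
    y0=np.arctan2(*(w[0]-c0)[1::-1])-np.pi/4
    f=least_squares(lambda q:(np.array(model(q))-np.array(C)).ravel(),[c0[0],c0[1],y0,z0])
    q=f.x;print('x,y,yaw,z',q.round(4),'res px',f.fun.round(1))
    for k in range(len(seeds)):
        t=q[2]+np.pi/4+k*np.pi/2;r=ray('',D[k],q[3],p)-ray('',C[k],q[3],p)
        ang=np.arctan2(r[1],r[0]);off=(ang-t+np.pi)%(2*np.pi)-np.pi
        print(k,'centre',(q[:2]+.06*np.array([np.cos(t),np.sin(t)])).round(4),'outward',round((t+np.pi)%(2*np.pi)-np.pi,3),'pointer',round(ang,3),'q',round(.9-off,3))
E
python3 - <<'E'
from fit import *
d=np.load('w1.npz');p={k:d[k] for k in d.files}
im=cv2.imread('pics/w1.png')[:,:,::-1].copy()
# CCW order starting TR
fit(im,p,[(515/1.5625,97/1.5625),(348/1.5625,23/1.5625),(287/1.5625,194/1.5625),(442/1.5625,258/1.5625)])
print(ray('',(398/1.5625,147/1.5625),.088,p))
for u in [(444,22),(356,246)]: print(ray('',np.array(u)/1.5625,.074,p))
E
```

```text
310 34 [328.1  61.5] [334.9  48.1]
337 43 [222.5  14.2] [208.6   9.6]
100 31 [183.1 124.5] [177.4 135.5]
175 3 [282.8 164.6] [293.3 170.3]
x,y,yaw,z [ 0.5265 -0.0591 -0.3803  0.0747] res px [ 0.3 -0.  -0.3  0.1  0.2 -0.2 -0.2  0.1]
0 centre [ 0.5817 -0.0354] outward 0.405 pointer 1.132 q 0.173
1 centre [ 0.5029 -0.0039] outward 1.976 pointer 2.854 q 0.022
2 centre [ 0.4714 -0.0827] outward -2.737 pointer -2.086 q 0.25
3 centre [ 0.5502 -0.1142] outward -1.166 pointer -0.494 q 0.229
[ 0.52690679 -0.05935154  0.088     ]
[ 0.54768941 -0.00327131  0.074     ]
[ 0.5059717  -0.10885622  0.074     ]
```

```bash
python3 to.py .5817 -.0354 .11 1.132; sed -i 's/^if __name__.*/if __name__=="__main__":/;$a\    a=list(map(float,sys.argv[1:]))\n    for i in range(0,len(a),4): to(*a[i:i+4])' to.py; sed -i '/^if __name__.*: *to(/d' to.py; tail -4 to.py
```

```text
t 2.15 at [ 0.5244 -0.1247  0.2001] move [88.7 58.2 90.2] turn [-0.001 -0.001  0.448] open 0.043 F [ 0.1  0.1 -0. ]
    print('t',round(o['time_s'],2),'at',np.array(o['ee_pos']).round(4),'move',d.round(1),'turn',r.round(3),'open',round(o['opening'],4),'F',np.array(o['force']).round(1))
if __name__=="__main__":
    a=list(map(float,sys.argv[1:]))
    for i in range(0,len(a),4): to(*a[i:i+4])
```

```bash
python3 -m jog '[[[89,58,90,0,0,0.448,0.5],[89,58,90,0,0,0.448,0.5],[89,58,90,0,0,0.448,0.5],[89,58,90,0,0,0.448,0.5],[89,58,90,0,0,0.448,0.5],[89,58,90,0,0,0.448,0.5],[89,58,90,0,0,0.448,0.5],[89,58,90,0,0,0.448,0.5]]]' 30 >/dev/null
python3 to.py .5817 -.0354 .05 1.132
python3 - <<'E'
from h import *
p=env.camera_params('wrist');im=env.read_camera('wrist')
cv2.imwrite('pics/w2.png',cv2.resize(im[:,:,::-1],(800,600),interpolation=cv2.INTER_CUBIC))
E
```

```text
t 2.82 at [ 0.5827 -0.0374  0.1118] move [ 1.4 -1.9 61.8] turn [ 0.002 -0.     0.   ] open 0.0427 F [0.8 0.  0.2]
```

View pics/w2.png

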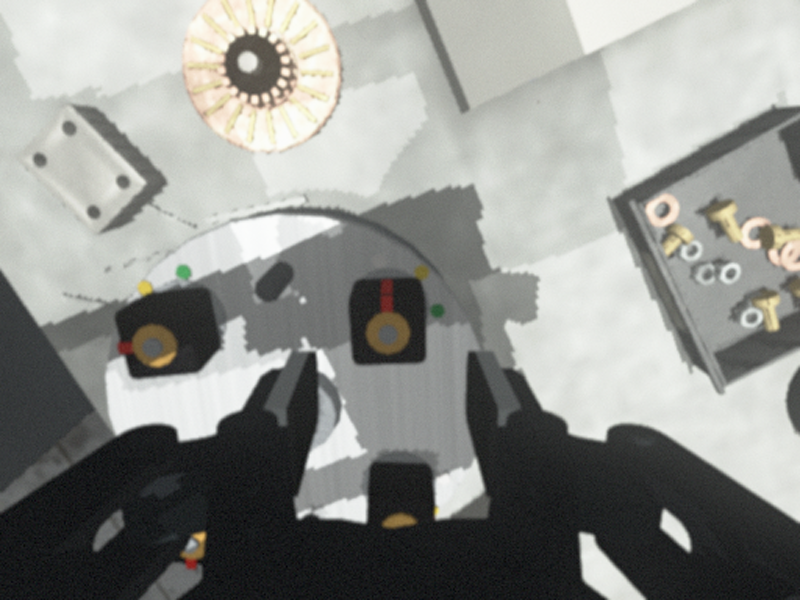

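The view shows the nut squared up between the fingers, about 2 mm towards tool -y. This matches the measured residual, so I'll descend and grip.

```bash
python3 -m jog '[[[1,-2,30,0,0,0,0.5],[1,-2,61,0,0,0,0.5],[1,-2,61,0,0,0,0.5],[1,-2,61,0,0,0,0.5],[1,-2,61,0,0,0,0.25],[1,-2,61,0,0,0,0.25],[1,-2,61,0,0,0,0.25],[1,-2,61,0,0,0,0.25]]]' 30
python3 to.py .5817 -.0354 .05 .405
```

```text
time_s: 3.53
ee_pos: [0.582, -0.0357, 0.0512]
tool_rot: [[0.426, 0.905, 0.002], [0.905, -0.426, -0.001], [0.0, 0.003, -1.0]]
force: [-2.3, -1.5, 7.1]
opening: 0.0277
finger_force: 31.0
t 3.53 at [ 0.582  -0.0357  0.0512] move [ 0.2 -0.4  1.2] turn [ 0.002 -0.001  0.726] open 0.0277 F [-2.3 -1.5  7.1]
```

```bash
python3 -m jog '[[[0,0,0,0,0,0.11,0.25],[0,0,0,0,0,0.22,0.25],[0,0,0,0,0,0.34,0.25],[0,0,0,0,0,0.46,0.25],[0,0,0,0,0,0.58,0.25],[0,0,0,0,0,0.7,0.25],[0,0,0,0,0,0.726,0.25],[0,0,0,0,0,0.726,0.25]]]'
python3 to.py .5817 -.0354 .05 .405
```

```text
time_s: 4.2
ee_pos: [0.5823, -0.0361, 0.0512]
tool_rot: [[0.92, 0.393, 0.003], [0.393, -0.92, -0.002], [0.002, 0.003, -1.0]]
force: [-1.8, -3.4, 6.4]
opening: 0.0277
finger_force: 30.5
t 4.2 at [ 0.5823 -0.0361  0.0512] move [-0.3 -0.8  1.2] turn [ 0.003 -0.002 -0.001] open 0.0277 F [-1.8 -3.4  6.4]
```

```bash
python3 -m jog '[[[0,0,0,0,0,0,0.5],[0,0,0,0,0,0,0.5],[0,0,0,0,0,0,0.5],[0,0,-32,0,0,0,0.5],[0,0,-65,0,0,0,0.5],[-40,0,-65,0,0,-0.12,0.5],[-80,0,-65,0,0,-0.24,0.5],[-120,0,-65,0,0,-0.36,0.5]]]' >/dev/null
python3 to.py .4714 -.0827 .11 1.056
```

```text
t 4.87 at [ 0.4708 -0.0827  0.115 ] move [0.4 0.4 5. ] turn [ 0.002 -0.001 -0.283] open 0.0425 F [-0.8  0.1  0.3]
```

```bash
python3 -m jog '[[[0,0,0,0,0,-0.12,0.5],[0,0,0,0,0,-0.24,0.5],[0,0,0,0,0,-0.285,0.5],[0,0,0,0,0,-0.285,0.5],[0,0,30,0,0,-0.285,0.5],[0,0,60,0,0,-0.285,0.5],[0,0,65,0,0,-0.285,0.5],[0,0,65,0,0,-0.285,0.5]]]' >/dev/null
python3 to.py .4714 -.0827 .05 1.056
```

```text
t 5.53 at [ 0.469  -0.0818  0.0476] move [ 0.4  2.5 -2.4] turn [-0.005  0.001 -0.007] open 0.0425 F [ 0.2 -0.6  1.5]
```

```bash
python3 -m jog '[[[0,2,-2,0,0,0,0.5],[0,2,-2,0,0,0,0.5],[0,2,-2,0,0,0,0.25],[0,2,-2,0,0,0,0.25],[0,2,-2,0,0,0,0.25],[0,2,-2,0,0,0,0.25],[0,2,-2,0,0,0,0.25],[0,2,-2,0,0,0,0.25]]]' >/dev/null
python3 to.py .4714 -.0827 .05 .405
```

```text
t 6.2 at [ 0.4717 -0.0828  0.0526] move [-0.1 -0.3  2.6] turn [-0.001 -0.     0.644] open 0.0275 F [-3.7  2.1  5.5]
```

```bash
python3 -m jog '[[[0,0,0,0,0,0.11,0.25],[0,0,0,0,0,0.22,0.25],[0,0,0,0,0,0.34,0.25],[0,0,0,0,0,0.46,0.25],[0,0,0,0,0,0.58,0.25],[0,0,0,0,0,0.645,0.25],[0,0,0,0,0,0.645,0.25],[0,0,0,0,0,0.645,0.25]]]' >/dev/null
python3 to.py .4714 -.0827 .05 .405 .5029 -.0039 .12 1.283
```

```text
t 6.87 at [ 0.472  -0.0831  0.0526] move [-0.4 -0.6  2.6] turn [-0.    -0.     0.001] open 0.0275 F [-2.8  2.2  6.7]
t 6.87 at [ 0.472  -0.0831  0.0526] move [ 59.6 -60.6 -67.4] turn [-0.    -0.    -0.877] open 0.0275 F [-2.8  2.2  6.7]
```

```bash
python3 -m jog '[[[0,0,0,0,0,0,0.5],[0,0,0,0,0,0,0.5],[0,0,0,0,0,0,0.5],[0,0,-32,0,0,0,0.5],[0,0,-62,0,0,0,0.5],[25,-25,-62,0,0,-0.12,0.5],[50,-50,-62,0,0,-0.24,0.5],[60,-61,-62,0,0,-0.36,0.5]]]' >/dev/null
python3 -m jog '[[[0,0,0,0,0,-0.12,0.5],[0,0,0,0,0,-0.24,0.5],[0,0,0,0,0,-0.36,0.5],[0,0,0,0,0,-0.48,0.5],[0,0,0,0,0,-0.517,0.5],[0,0,20,0,0,-0.517,0.5],[0,0,20,0,0,-0.517,0.5],[0,0,20,0,0,-0.517,0.5]]]' >/dev/null
python3 to.py .5029 -.0039 .052 1.283
```

```text
t 8.2 at [ 0.5029 -0.0037  0.0927] move [-0.1  0.2 40.7] turn [-0.002  0.001 -0.001] open 0.043 F [ 0.3 -0.3  0.2]
```

```bash
python3 -m jog '[[[0,0,20,0,0,0,0.5],[0,0,40,0,0,0,0.5],[0,0,40,0,0,0,0.5],[0,0,40,0,0,0,0.25],[0,0,40,0,0,0,0.25],[0,0,40,0,0,0,0.25],[0,0,40,0,0,0,0.25],[0,0,40,0,0,0,0.25]]]' >/dev/null
python3 to.py .5029 -.0039 .052 .405
```

```text
t 8.87 at [ 0.5033 -0.0037  0.0537] move [-0.3 -0.3  1.7] turn [-0.     0.     0.877] open 0.0278 F [-2.  -0.4 -1.8]
```

```bash
python3 -m jog '[[[0,0,0,0,0,0.12,0.25],[0,0,0,0,0,0.24,0.25],[0,0,0,0,0,0.36,0.25],[0,0,0,0,0,0.48,0.25],[0,0,0,0,0,0.6,0.25],[0,0,0,0,0,0.72,0.25],[0,0,0,0,0,0.84,0.25],[0,0,0,0,0,0.877,0.25]]]' >/dev/null
python3 -m jog '[[[0,0,0,0,0,0,0.25],[0,0,0,0,0,0,0.25],[0,0,0,0,0,0,0.25],[0,0,0,0,0,0,0.25],[0,0,0,0,0,0,0.25],[0,0,0,0,0,0,0.25],[0,0,0,0,0,0,0.25],[0,0,0,0,0,0,0.25]]]' >/dev/null
python3 to.py .5029 -.0039 .052 .405 .5502 -.1142 .12 1.077
```

```text
t 10.2 at [ 0.504  -0.0041  0.0537] move [-0.9 -0.7  1.7] turn [ 0.001 -0.     0.   ] open 0.0277 F [-2.  -4.8  3.5]
t 10.2 at [ 0.504  -0.0041  0.0537] move [ -0.9 119.4 -66.2] turn [ 0.001 -0.    -0.672] open 0.0277 F [-2.  -4.8  3.5]
```

```bash
python3 -m jog '[[[0,0,0,0,0,0,0.5],[0,0,0,0,0,0,0.5],[0,0,0,0,0,0,0.5],[0,0,-32,0,0,0,0.5],[0,0,-62,0,0,0,0.5],[0,40,-62,0,0,-0.12,0.5],[0,80,-62,0,0,-0.24,0.5],[-1,119,-62,0,0,-0.36,0.5]]]' >/dev/null
python3 -m jog '[[[0,0,0,0,0,-0.12,0.5],[0,0,0,0,0,-0.24,0.5],[0,0,0,0,0,-0.312,0.5],[0,0,20,0,0,-0.312,0.5],[0,0,20,0,0,-0.312,0.5],[0,0,20,0,0,-0.312,0.5],[0,0,20,0,0,-0.312,0.5],[0,0,20,0,0,-0.312,0.5]]]' >/dev/null
python3 to.py .5502 -.1142 .052 1.077
```

```text
t 11.53 at [ 0.5502 -0.1134  0.0959] move [-0.7  0.3 43.9] turn [ 0.001 -0.    -0.   ] open 0.0428 F [-0.2 -0.3 -1.1]
```

```bash
python3 -m jog '[[[-1,0,20,0,0,0,0.5],[-1,0,42,0,0,0,0.5],[-1,0,42,0,0,0,0.5],[-1,0,42,0,0,0,0.25],[-1,0,42,0,0,0,0.25],[-1,0,42,0,0,0,0.25],[-1,0,42,0,0,0,0.25],[-1,0,42,0,0,0,0.25]]]' >/dev/null
python3 to.py .5502 -.1142 .052 .405
```

```text
t 12.2 at [ 0.5501 -0.1148  0.0538] move [ 0.6 -0.2  1.8] turn [ 0.002 -0.001  0.672] open 0.0271 F [ 2.6 -2.3 -7.4]
```

```bash
python3 -m jog '[[[0,0,0,0,0,0.11,0.25],[0,0,0,0,0,0.22,0.25],[0,0,0,0,0,0.34,0.25],[0,0,0,0,0,0.46,0.25],[0,0,0,0,0,0.58,0.25],[0,0,0,0,0,0.672,0.25],[0,0,0,0,0,0.672,0.25],[0,0,0,0,0,0.672,0.25]]]' >/dev/null
python3 to.py .5502 -.1142 .052 .405 .5244 -.1247 .2 1.5708
```

```text
t 12.87 at [ 0.5502 -0.1149  0.0538] move [ 0.3 -0.6  1.8] turn [ 0.001 -0.002  0.002] open 0.027 F [ 3.1 -2.5 -4.7]
t 12.87 at [ 0.5502 -0.1149  0.0538] move [ -27.3   -1.  -146.2] turn [ 2.000e-03 -1.000e-03 -1.164e+00] open 0.027 F [ 3.1 -2.5 -4.7]
```

```bash
python3 -m jog '[[[0,0,0,0,0,0,0.5],[0,0,0,0,0,0,0.5],[0,0,0,0,0,0,0.5],[0,0,-32,0,0,0,0.5],[0,0,-66,0,0,0,0.5],[-10,0,-100,0,0,-0.12,0.5],[-20,0,-130,0,0,-0.24,0.5],[-27,-1,-146,0,0,-0.36,0.5]]]' >/dev/null
python3 -m jog '[[[0,0,0,0,0,-0.804,0.5],[0,0,0,0,0,-0.804,0.5],[0,0,0,0,0,-0.804,0.5],[0,0,0,0,0,-0.804,0.5],[0,0,0,0,0,-0.804,0.5],[0,0,0,0,0,-0.804,0.5],[0,0,0,0,0,-0.804,0.5],[0,0,0,0,0,-0.804,0.5]]]' >/dev/null
python3 - <<'E'
from fit import *
p=env.camera_params('wrist');im=env.read_camera('wrist')
cv2.imwrite('pics/w3.png',cv2.resize(im[:,:,::-1],(800,600),interpolation=cv2.INTER_CUBIC))
try: fit(im,p,[(328.1,61.5),(222.5,14.2),(183.1,124.5),(282.8,164.6)])
except Exception as e: print(e)
E
python3 to.py .5817 -.0354 .115 1.976
```

```text
313 34 [328.5  62.5] [341.9  56.4]
339 30 [222.  16.] [216.2   2.1]
110 19 [183.3 127.1] [171.9 132.3]
177 11 [283.1 166.1] [288.4 177.9]
x,y,yaw,z [ 0.5264 -0.0592 -0.3817  0.0756] res px [ 0.   0.1 -0.3  0.1  0.1 -0.4  0.2  0.2]
0 centre [ 0.5816 -0.0357] outward 0.404 pointer 0.418 q 0.886
1 centre [ 0.5029 -0.0041] outward 1.975 pointer 1.978 q 0.897
2 centre [ 0.4713 -0.0828] outward -2.738 pointer -2.722 q 0.884
3 centre [ 0.55   -0.1144] outward -1.167 pointer -1.143 q 0.875
t 14.25 at [ 0.5235 -0.1238  0.1996] move [88.5 58.  84.6] turn [-0.    -0.    -0.408] open 0.0427 F [-0.5 -0.4  0.6]
```

View pics/w3.png

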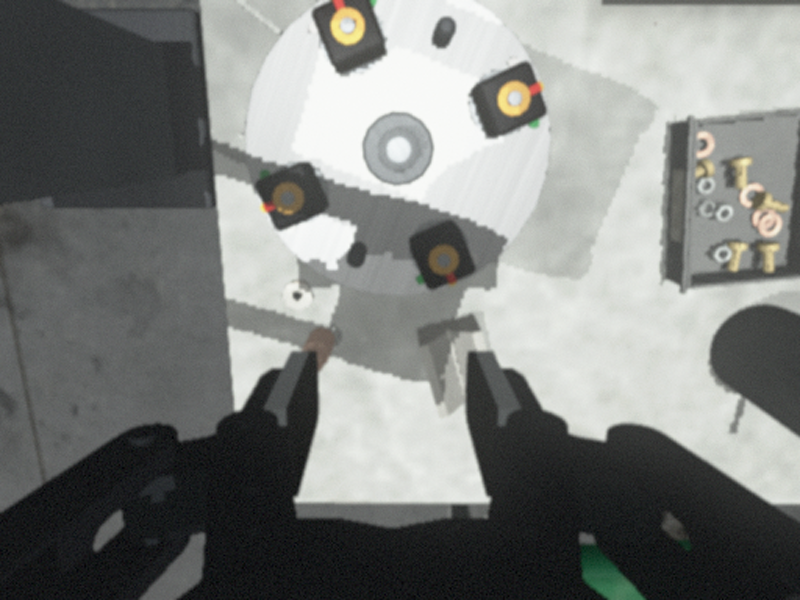

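The view shows all four pointers straight outward on the yellow dots, at 0.88–0.90. The first pass is done, so I'll start the second.

```bash
python3 -m jog '[[[88,58,85,0,0,-0.408,0.5],[88,58,85,0,0,-0.408,0.5],[88,58,85,0,0,-0.408,0.5],[88,58,85,0,0,-0.408,0.5],[88,58,85,0,0,-0.408,0.5],[88,58,85,0,0,-0.408,0.5],[88,58,85,0,0,-0.408,0.5],[88,58,85,0,0,-0.408,0.5]]]' 40 >/dev/null
python3 to.py .5817 -.0355 .052 1.976
```

```text
t 14.92 at [ 0.5824 -0.0375  0.1158] move [ 2.2  0.1 63.7] turn [ 0.002  0.001 -0.002] open 0.0425 F [ 0.1 -0.4 -0.1]
```

```bash
python3 -m jog '[[[1,0,30,0,0,0,0.5],[1,0,62,0,0,0,0.5],[1,0,62,0,0,0,0.5],[1,0,62,0,0,0,0.25],[1,0,62,0,0,0,0.25],[1,0,62,0,0,0,0.25],[1,0,62,0,0,0,0.25],[1,0,62,0,0,0,0.25]]]' >/dev/null
python3 to.py .5817 -.0355 .052 1.076
python3 -m jog '[[[0,0,0,0,0,0.12,0.25],[0,0,0,0,0,0.24,0.25],[0,0,0,0,0,0.36,0.25],[0,0,0,0,0,0.48,0.25],[0,0,0,0,0,0.6,0.25],[0,0,0,0,0,0.72,0.25],[0,0,0,0,0,0.8,0.25],[0,0,0,0,0,0.85,0.25]]]' >/dev/null
python3 to.py .5817 -.0355 .052 1.076
```

```text
t 15.58 at [ 0.5814 -0.0359  0.0529] move [0.3 0.5 0.9] turn [-0.     0.001  0.901] open 0.0267 F [-2.4 -3.4 -5.5]
t 16.25 at [ 0.5818 -0.0358  0.053 ] move [ 0.3 -0.2  1. ] turn [0.001 0.001 0.048] open 0.0272 F [-1.  -3.4 -5.8]
```

```bash
python3 -m jog '[[[0,0,0,0,0,0.03,0.25],[0,0,0,0,0,0.05,0.25],[0,0,0,0,0,0.07,0.25],[0,0,0,0,0,0.09,0.25],[0,0,0,0,0,0.09,0.25],[0,0,0,0,0,0.09,0.25],[0,0,0,0,0,0.09,0.25],[0,0,0,0,0,0.09,0.25]]]' >/dev/null
python3 to.py .5817 -.0355 .052 1.076; python3 -c "
from plant import env;o=env.get_obs();print(o['torque'],o['force'],o['finger_force'])"
```

```text
t 16.92 at [ 0.5818 -0.0358  0.053 ] move [ 0.2 -0.3  1. ] turn [ 0.001  0.001 -0.038] open 0.0272 F [-3.4 -4.8 -0.2]
[-0.56262027  0.66695435  0.62763469] [-3.4081457  -4.77567849 -0.16223865] 45.85081458091736
```

```bash
python3 -m jog '[[[0,0,0,0,0,0,0.5],[0,0,0,0,0,0,0.5],[0,0,0,0,0,0,0.5],[0,0,-32,0,0,0,0.5],[0,0,-62,0,0,0,0.5],[0,0,-62,0,0,-0.12,0.5],[0,0,-62,0,0,-0.24,0.5],[0,0,-62,0,0,-0.36,0.5]]]' >/dev/null
python3 to.py .4714 -.0827 .115 1.976
```

```text
t 17.58 at [ 0.5833 -0.0349  0.1159] move [ -65.9 -102.3    0.4] turn [ 0.004  0.    -0.574] open 0.0423 F [ 0.1  0.5 -0.3]
```

```bash
python3 -m jog '[[[-66,-102,0,0,0,-0.57,0.5],[-66,-102,0,0,0,-0.57,0.5],[-66,-102,0,0,0,-0.57,0.5],[-66,-102,0,0,0,-0.57,0.5],[-66,-102,0,0,0,-0.57,0.5],[-66,-102,0,0,0,-0.57,0.5],[-66,-102,0,0,0,-0.57,0.5],[-66,-102,0,0,0,-0.57,0.5]]]' >/dev/null
python3 to.py .4714 -.0827 .052 1.976
```

```text
t 18.25 at [ 0.4709 -0.0826  0.1147] move [-0.3  0.3 62.7] turn [ 0.001  0.001 -0.011] open 0.043 F [ 0.4  0.3 -0.1]
```

```bash
python3 -m jog '[[[0,0,30,0,0,-0.01,0.5],[0,0,62,0,0,-0.01,0.5],[0,0,62,0,0,-0.01,0.5],[0,0,62,0,0,-0.01,0.25],[0,0,62,0,0,-0.01,0.25],[0,0,62,0,0,-0.01,0.25],[0,0,62,0,0,-0.01,0.25],[0,0,62,0,0,-0.01,0.25]]]' >/dev/null
python3 to.py .4714 -.0827 .052 1.076
python3 -m jog '[[[0,0,0,0,0,0.12,0.25],[0,0,0,0,0,0.24,0.25],[0,0,0,0,0,0.36,0.25],[0,0,0,0,0,0.48,0.25],[0,0,0,0,0,0.6,0.25],[0,0,0,0,0,0.72,0.25],[0,0,0,0,0,0.8,0.25],[0,0,0,0,0,0.85,0.25]]]' >/dev/null
python3 to.py .4714 -.0827 .052 1.076
```

```text
t 18.92 at [ 0.4703 -0.0817  0.0522] move [-1.3  0.6  0.2] turn [ 0.    -0.002  0.9  ] open 0.0273 F [  4.6   3.5 -20.1]
t 19.58 at [ 0.4719 -0.0817  0.0522] move [-1.1 -0.   0.2] turn [ 0.002 -0.003  0.046] open 0.0273 F [  7.8   4.7 -23.4]
```

```bash
python3 -m jog '[[[0,0,0,0,0,0.03,0.25],[0,0,0,0,0,0.05,0.25],[0,0,0,0,0,0.07,0.25],[0,0,0,0,0,0.09,0.25],[0,0,0,0,0,0.09,0.25],[0,0,0,0,0,0.09,0.25],[0,0,0,0,0,0.09,0.25],[0,0,0,0,0,0.09,0.25]]]' >/dev/null
python3 to.py .4714 -.0827 .052 1.076; python3 -c "
from plant import env;o=env.get_obs();print(o['torque'],o['force'],o['finger_force'])"
python3 -m jog '[[[0,0,0,0,0,0,0.5],[0,0,0,0,0,0,0.5],[0,0,0,0,0,0,0.5],[0,0,-32,0,0,0,0.5],[0,0,-62,0,0,0,0.5],[0,0,-62,0,0,-0.12,0.5],[0,0,-62,0,0,-0.24,0.5],[0,0,-62,0,0,-0.36,0.5]]]' >/dev/null
python3 to.py .5029 -.0039 .115 1.976
```

```text
t 20.25 at [ 0.472  -0.082   0.0523] move [-0.9 -0.2  0.3] turn [ 0.003 -0.002 -0.038] open 0.0269 F [  6.4   4.6 -22.5]
[ 0.6641519  -1.06052044  0.79033665] [  6.4498874    4.60056925 -22.49261914] 43.48260998725891
t 20.92 at [ 0.4707 -0.0832  0.1164] move [83.6 18.4  1.4] turn [ 0.004  0.002 -0.574] open 0.0429 F [0.1 0.6 0.3]
```

```bash
python3 -m jog '[[[83,18,0,0,0,-0.58,0.5],[83,18,0,0,0,-0.58,0.5],[83,18,0,0,0,-0.58,0.5],[83,18,0,0,0,-0.58,0.5],[83,18,0,0,0,-0.58,0.5],[83,18,0,0,0,-0.58,0.5],[83,18,0,0,0,-0.58,0.5],[83,18,0,0,0,-0.58,0.5]]]' >/dev/null
python3 to.py .5029 -.004 .052 1.976
```

```text
t 21.58 at [ 0.5021 -0.0043  0.1149] move [ 0.1  0.8 62.9] turn [ 0.001  0.001 -0.002] open 0.0428 F [-0.1 -0.2  0.3]
```

```bash
python3 -m jog '[[[0,1,30,0,0,0,0.5],[0,1,61,0,0,0,0.5],[0,1,61,0,0,0,0.5],[0,1,61,0,0,0,0.25],[0,1,61,0,0,0,0.25],[0,1,61,0,0,0,0.25],[0,1,61,0,0,0,0.25],[0,1,61,0,0,0,0.25]]]' >/dev/null
python3 to.py .5029 -.004 .052 1.076
python3 -m jog '[[[0,0,0,0,0,0.12,0.25],[0,0,0,0,0,0.24,0.25],[0,0,0,0,0,0.36,0.25],[0,0,0,0,0,0.48,0.25],[0,0,0,0,0,0.6,0.25],[0,0,0,0,0,0.72,0.25],[0,0,0,0,0,0.8,0.25],[0,0,0,0,0,0.85,0.25]]]' >/dev/null
python3 to.py .5029 -.004 .052 1.076
```

```text
t 22.25 at [ 0.5024 -0.0037  0.0533] move [-0.5  0.4  1.3] turn [-0.001  0.     0.901] open 0.0272 F [ -0.2  -1.  -13.2]
t 22.92 at [ 0.5033 -0.0037  0.0534] move [-0.5 -0.2  1.4] turn [ 0.001 -0.     0.047] open 0.0271 F [  1.9  -0.  -14.9]
```

```bash
python3 -m jog '[[[0,0,0,0,0,0.03,0.25],[0,0,0,0,0,0.05,0.25],[0,0,0,0,0,0.07,0.25],[0,0,0,0,0,0.09,0.25],[0,0,0,0,0,0.09,0.25],[0,0,0,0,0,0.09,0.25],[0,0,0,0,0,0.09,0.25],[0,0,0,0,0,0.09,0.25]]]' >/dev/null
python3 to.py .5029 -.004 .052 1.076; python3 -c "
from plant import env;o=env.get_obs();print(o['torque'],o['force'],o['finger_force'])"
python3 -m jog '[[[0,0,0,0,0,0,0.5],[0,0,0,0,0,0,0.5],[0,0,0,0,0,0,0.5],[0,0,-32,0,0,0,0.5],[0,0,-62,0,0,0,0.5],[0,0,-62,0,0,-0.12,0.5],[0,0,-62,0,0,-0.24,0.5],[0,0,-62,0,0,-0.36,0.5]]]' >/dev/null
python3 to.py .5501 -.1144 .115 1.976
```

```text
t 23.58 at [ 0.5033 -0.0039  0.0534] move [-0.3 -0.3  1.4] turn [ 0.001  0.    -0.038] open 0.0273 F [  3.3  -1.  -15.2]
[-0.26515511 -0.39821648  1.1233312 ] [  3.27833657  -0.97783994 -15.15665839] 41.664467453956604
t 24.25 at [ 0.5039 -0.0036  0.1173] move [-101.4   64.3    2.4] turn [ 0.004  0.    -0.575] open 0.0427 F [-0.9  0.5  0.2]
```

```bash
python3 -m jog '[[[-101,64,0,0,0,-0.58,0.5],[-101,64,0,0,0,-0.58,0.5],[-101,64,0,0,0,-0.58,0.5],[-101,64,0,0,0,-0.58,0.5],[-101,64,0,0,0,-0.58,0.5],[-101,64,0,0,0,-0.58,0.5],[-101,64,0,0,0,-0.58,0.5],[-101,64,0,0,0,-0.58,0.5]]]' >/dev/null
python3 to.py .5501 -.1145 .052 1.976
```

```text
t 24.92 at [ 0.5484 -0.1139  0.1158] move [-1.2  1.3 63.8] turn [ 0.001  0.    -0.002] open 0.0426 F [ 0.1 -0.6  0.2]
```

```bash
python3 -m jog '[[[-1,1,30,0,0,0,0.5],[-1,1,61,0,0,0,0.5],[-1,1,61,0,0,0,0.5],[-1,1,61,0,0,0,0.25],[-1,1,61,0,0,0,0.25],[-1,1,61,0,0,0,0.25],[-1,1,61,0,0,0,0.25],[-1,1,61,0,0,0,0.25]]]' >/dev/null
python3 to.py .5501 -.1145 .052 1.076
python3 -m jog '[[[0,0,0,0,0,0.12,0.25],[0,0,0,0,0,0.24,0.25],[0,0,0,0,0,0.36,0.25],[0,0,0,0,0,0.48,0.25],[0,0,0,0,0,0.6,0.25],[0,0,0,0,0,0.72,0.25],[0,0,0,0,0,0.8,0.25],[0,0,0,0,0,0.85,0.25]]]' >/dev/null
python3 to.py .5501 -.1145 .052 1.076
```

```text
t 25.58 at [ 0.5492 -0.1137  0.0543] move [-1.1  0.5  2.3] turn [-0.001 -0.001  0.9  ] open 0.027 F [  1.4   5.1 -12.9]
t 26.25 at [ 0.5505 -0.1136  0.0543] move [-0.9  0.   2.3] turn [ 0.    -0.002  0.046] open 0.027 F [  3.2   6.1 -14.7]
```

```bash
python3 -m jog '[[[0,0,0,0,0,0.03,0.25],[0,0,0,0,0,0.05,0.25],[0,0,0,0,0,0.07,0.25],[0,0,0,0,0,0.09,0.25],[0,0,0,0,0,0.09,0.25],[0,0,0,0,0,0.09,0.25],[0,0,0,0,0,0.09,0.25],[0,0,0,0,0,0.09,0.25]]]' >/dev/null
python3 to.py .5501 -.1145 .052 1.076; python3 -c "
from plant import env;o=env.get_obs();print(o['torque'],o['force'],o['finger_force'])"
python3 -m jog '[[[0,0,0,0,0,0,0.5],[0,0,0,0,0,0,0.5],[0,0,0,0,0,0,0.5],[0,0,-32,0,0,0,0.5],[0,0,-66,0,0,0,0.5],[0,0,-100,0,0,-0.12,0.5],[0,0,-130,0,0,-0.24,0.5],[0,0,-145,0,0,-0.36,0.5]]]' >/dev/null
python3 to.py .5235 -.1238 .2 1.5708
```

```text
t 26.92 at [ 0.5506 -0.1138  0.0544] move [-0.8 -0.1  2.4] turn [ 0.001 -0.001 -0.038] open 0.0271 F [  3.    5.5 -14. ]
[ 0.99057099 -0.45911546  0.78560956] [  2.97691907   5.47158112 -13.98859198] 44.225077629089355
t 27.58 at [ 0.5523 -0.1161  0.2051] move [-12.4 -27.1   4.9] turn [ 0.009  0.002 -0.169] open 0.0427 F [ 0.7 -1.3 -0.6]
```

```bash
python3 -m jog '[[[-12,-27,5,0,0,-0.17,0.5],[-12,-27,5,0,0,-0.17,0.5],[-12,-27,5,0,0,-0.17,0.5],[-12,-27,5,0,0,-0.17,0.5],[-12,-27,5,0,0,-0.17,0.5],[-12,-27,5,0,0,-0.17,0.5],[-12,-27,5,0,0,-0.17,0.5],[-12,-27,5,0,0,-0.17,0.5]]]' >/dev/null
python3 - <<'E'
from fit import *
p=env.camera_params('wrist');im=env.read_camera('wrist')
cv2.imwrite('pics/w4.png',cv2.resize(im[:,:,::-1],(800,600),interpolation=cv2.INTER_CUBIC))
try: fit(im,p,[(328.1,61.5),(222.5,14.2),(183.1,124.5),(282.8,164.6)])
except Exception as e: print(e)
E
```

```text
323 35 [331.8  64.1] [344.3  71.7]
352 41 [223.5  17.1] [230.8   3. ]
152 0 [184.5 130.3] [nan nan]
204 18 [286.4 169.8] [279.6 180.5]
x,y,yaw,z [ 0.5265 -0.0592 -0.3813  0.0755] res px [ 0.4  0.1 -0.4  0.3  0.1 -0.3 -0.  -0. ]
0 centre [ 0.5816 -0.0356] outward 0.404 pointer -0.509 q 1.813
1 centre [ 0.5029 -0.004 ] outward 1.975 pointer 1.035 q 1.84
2 centre [ 0.4713 -0.0828] outward -2.737 pointer nan q nan
3 centre [ 0.5501 -0.1144] outward -1.167 pointer -2.116 q 1.849fit.py:10: RuntimeWarning: Mean of empty slice.
  C.append(cc);D.append(np.array([X[rd].mean(),Y[rd].mean()]));print(br.sum(),rd.sum(),np.round(cc,1),D[-1].round(1))
  ret = ret.dtype.type(ret / rcount)
```

View pics/w4.png

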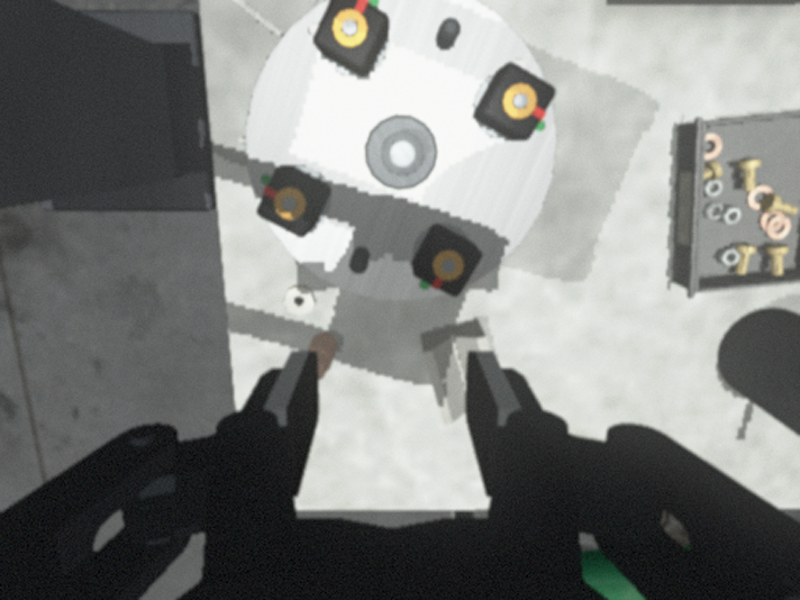

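The view shows all four pointers on their green dots: nuts at (350,27), (519,101), (289,204) and (448,264). The bystanders haven't moved and the gripper is clear, so I'll hand in.

```bash
python3 -c "
from plant import env;print(env.close_job())"
```

```text
the job is handed in; nothing more can be done
None
```

All four nuts are tightened home to their green dots, crosswise in two passes via the yellow dots; the nuts are released, nothing in view on the bench moved, and the job was handed in at about 28 s.

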